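# Put the glass prism on the cleaning pad and spray it

## Task

Clean the glass prism: take it from the tray and set it down gently (no dropping) in the middle of the round pad of the cleaning stand, lying on a long face with its length across the line of the spray. Then press the spray bottle's white cap all the way down and then let it spring back up. Leave the prism on the pad and everything else where it is.

Things in the scene. Friction and masses are not known exactly. Their poses are not given: they have to be found in the camera images.
- prism_center (a point): Centre of gravity of the clear bluish glass prism: a solid equilateral triangular bar, 120 g or so, 56 mm long, sides 45 mm, lying loose on one long face with its ridge up, 39 mm high. The point is half-way along it and 13 mm above the face it lies on. Own x axis: along its length (its two 56 mm apart ends are flat, upright, parallel: pinch it there, fingers either end; the long faces slope and slip). Own z up. Starts on the tray, whose floor is 8 mm above the table; yaw any.
- pad_center (a point): Centre of the upper face of the round dark teal pad (diameter 100 mm, flat, no rim, 6 mm thick) on the fixed oak board (130 x 250 x 16 mm) of the cleaning stand; this face is 22 mm above the table. Own y axis: from the pad towards the bottle, whose axis is 130 mm away; the spray comes along this line, towards -y. Own x axis: across the spray, the way the prism's length must lie (either end first). Own z up. The stand's place and yaw differ from run to run.
- cap_top (a point): Centre of the flat top (blue dot) of the white sprung spray cap, 34 mm across, on the amber bottle clamped in the stand (bottle 60 mm across, steel collar 74 mm). 170 mm above the table when up. A short spout on the cap points to the pad. The cap moves straight down.
- cap (a joint): Travel of the spray cap in m: 0 up, 0.008 fully down (stop). Its spring starts to give at 2 N and takes 6 N at the stop; it springs back by itself.
- prism: The same glass prism; this origin is the centre of the long face it lies on at the start. Axes as for its centre.
- bowls: Three nested clay bowls as one stack, 100 mm across, 56 mm high, at the far right of the tray; leave. Origin: centre of the underside.
- box: Ceramic white box with blue lid, 72 x 72 x 66 mm, at the far left of the tray; leave. Origin: centre of the underside.
- opener: Flat stainless steel bottle opener, 130 x 30 x 5 mm, along y at the near edge of the tray; leave. Origin: on its underside near the middle.
- coasters: Stack of round coasters, 96 mm across, 21 mm high, on the table to the left; leave. Origin: centre of the underside.
- remote: Black remote control, 160 x 45 x 18 mm, on the table to the left; leave. Origin: centre of the underside.
- mug: Blue mug, 76 mm across, 85 mm high, on the table, far left; leave. Origin: centre of the underside.
- tray: Red-brown lacquered tray, fixed, 380 x 280 mm, floor 8 mm and rim 16 mm above the table. Origin: centre of the underside.
Things that resemble listed ones, but are neither listed nor needed, are in the scene too. Leave any blue, green or yellow look-alike of the prism alone.

How it is judged:
On the way, in this order (a step that is already met when the one before it is completed fails the run):
1. the prism lies released and at rest on the pad, lengthways across the spray, the cap not pressed (horizontal distance between prism_center and pad_center below 0.025 m and z of prism_center in the frame of pad_center between 0.008 and 0.018 m and angle between the x axis of prism_center and the x axis of pad_center, either way round below 0.4 rad and contact force between the fingers and prism below 0.1 N and linear speed of prism below 0.03 m/s and value of joint cap below 0.002 m), for 0.2 s.
2. the cap is pressed down (at least 6.5 of its 8 mm) while the prism lies there (horizontal distance between prism_center and pad_center below 0.025 m and z of prism_center in the frame of pad_center between 0.008 and 0.018 m and angle between the x axis of prism_center and the x axis of pad_center, either way round below 0.4 rad and value of joint cap above 0.0065 m), for 0.05 s.
At the end, for the whole second after the job is handed in: The prism lies released and at rest on a long face on the pad, its centre within 25 mm of the pad's centre and its length within about 23 degrees (0.4 rad) of square to the spray line; the cap is back up (within 1.5 mm) (horizontal distance between prism_center and pad_center below 0.025 m and z of prism_center in the frame of pad_center between 0.008 and 0.018 m and angle between the x axis of prism_center and the x axis of pad_center, either way round below 0.4 rad and contact force between the fingers and prism below 0.1 N and linear speed of prism below 0.03 m/s and value of joint cap below 0.0015 m); the robot touches nothing.
It fails at once if the bowls, box, opener, coasters, remote control or mug are pushed more than 30 mm from their place (distance of any of bowls, box, opener, coasters, remote, mug from where it was at the start of the episode above 0.03 m).
It fails at once if the prism is dropped or thrown (moves faster than 0.7 m/s, a fall of 25 mm, while not held) (contact force between the fingers and prism below 0.05 N and linear speed of prism above 0.7 m/s).
It also fails if it takes over 50 s, if anything falls off the work surface, if the arm or the gripper's body presses on something with over 40 N, if the wrist force passes 120 N, or if a joint passes its speed limit or range.

## Robot

A 6-joint arm with a two-finger parallel gripper is mounted at the origin on the work surface. World frame = base frame: x ahead of the robot, y to its left, z up, the work surface at z = 0. Lengths are in m, angles in rad, forces in N, time in s.
With the tool pointing down it reaches from about 0.375 to 0.75 m from the base axis. Payload 9 kg.
Tool frame: the origin (TCP) lies midway between the tips of the shut fingers; the grasp point (between the pads) lies behind it (grip_depth is the z of the grasp point in the tool frame, in m); z points along the fingers, y is the line along which they close (so a half turn about z gives the same grasp; the last joint's range is limited). The gripper opens to 85 mm and grips with 20 to 120 N. Pads are 22 mm wide; open, the fingers measure 114 mm over their backs; the gripper's body (76 mm by 85 mm) begins 54 mm behind the grasp point. The pads swing forward as they close: fully open they stand 13 mm farther back than shut.
Start: joints at [-1.557, 0.104, 0.097, 1.564, 0, 1.353], TCP at [0.138, -0.584, 0.231] pointing down, gripper open.
Joint ranges: [-2.99, 2.99], [-0.84, 1.86], [-1.1, 1.16], [-1.84, 2.11], [-1.51, 1.56], [-3.14, 3.14]. Speed limits (rad/s): [2.22, 2.22, 2.57, 3.14, 3.14, 3.14].

## Interface

Orientations are given as a rotation vector (axis times angle).
In Python, from bench import observe, read_camera, calibration, hand_in, grip_depth gives the robot as it stands. The module is installed in compiled form; this text tells all that it offers.
- The arm moves only by the tool arm_command, never from a script. Its argument "motion" is text: rows parted by semicolons, each of 7 numbers parted by spaces: the turn, a rotation vector about the tool's x, y, z in degrees, then the shift along the tool's x, y, z in mm, then the opening, from 0 (shut) to 1 (fully open). A call has 1 to 20 rows; each row shifts and turns the commanded pose from where the row before left it, along the tool's axes as they then stand; what a row does not reach is not made up. A row lasts 1/8 s, in which the tool goes at most 62.5 mm and 10.7 degrees, less where a joint would pass 70% of its speed; a pose out of reach is approached as far as the arm can. A call is refused whole if a number of a shift passes 62.5 or a number of a turn 10.7, either way. A call with a gripper value outside its range is refused whole. The fingers move at their own pace and stop on an object; the grip force is fixed at half the most. Time passes only in rows, so rows that do not move let the fingers close. It gives the time, the measured TCP pose, the force, the opening and the grip force at its end, in the units of the state.
- observe(): the state, without advancing time (a new reading comes with each control period).
- read_camera(name): name is "side" or "top"; returns (picture, depth): 400x640x3 uint8, red, green, blue; 400x640 float32, m along the optical axis (not along the pixel's ray), 0 where there is no reading.
- calibration(name): a dict with "fx", "fy", "cx", "cy" (pixels), "distortion" ([k1, k2, p1, p2, k3] as OpenCV has them; the pictures are not rectified), "pose" (4x4, takes a point from camera to world coordinates). Camera axes: x right, y up, looking along -z (the intrinsics and any distortion apply to the point x, -y, -z); pixel columns grow to the right and rows downward; lengths in m; the calibration is good to about 2 mm. A picture is of the moment at which its call begins. calibration takes no time and is no camera call.
- hand_in(): hands the job in; it is judged then, once.
The state is a dict: "clock": time; "qpos": joint angles; "joint_vel": joint speeds; "effort": joint torques, N m; "position": TCP position; "orientation": TCP orientation; "force": force on the tool from outside, world axes, zero at the start; "ft_torque": the same for the moment, N m; "grip_width": opening from 0.0 (shut) to 1.0 (fully open); "grip_force": force on a finger pad.
Only numpy, scipy, OpenCV 4.12 (cv2) and the standard library are available. Lean on these libraries where they do the work, as an engineer would, in place of code of your own. Each camera call takes 0.05 s, during which the arm holds its last target. There are 200 camera calls.

## Working session

There is one attempt and no reset: what is moved stays moved. The work goes in short steps, Python scripts to look and compute and a tool call to move; the robot and the scene stay as the last step left them, time stands still between calls to the robot, and variables do not carry over. Pictures are saved under pics/ and viewed, at most 10 in all, crops included, and the job is handed in when it is done.

Besides the shell and the picture viewer there is one more tool, called in YAML: its name, and indented under it one key for each argument. arm_command: Moves the arm, as the interface text tells. Its arguments: {"type":"object","properties":{"motion":{"type":"string"}},"required":["motion"]}

```bash
mkdir -p pics
cat > h.py <<'E'
import numpy as np,cv2
from bench import *
from scipy.spatial.transform import Rotation as R
def ray(n,uv):
    c=calibration(n);K=np.array([[c['fx'],0,c['cx']],[0,c['fy'],c['cy']],[0,0,1.]])
    p=cv2.undistortPoints(np.array(uv,float).reshape(-1,1,2),K,np.array(c['distortion'],float))[:,0]
    d=np.c_[p[:,0],-p[:,1],-np.ones(len(p))];P=np.array(c['pose'])
    return P[:3,3],d@P[:3,:3].T
def plane(n,uv,z):
    o,d=ray(n,uv);return o+d*((z-o[2])/d[:,2])[:,None]
def deproj(n,uv,dep):
    o,d=ray(n,uv);return o+d*np.array(dep)[:,None]
E
python3 - <<'E'
from h import *
for n in('top','side'):
    p,d=read_camera(n);cv2.imwrite(f'pics/{n}0.png',p[:,:,::-1]);np.save(f'{n}0.npy',d);print(n,calibration(n))
s=observe();print(s,grip_depth)
E
```

```text
top {'fx': 486.0385737388591, 'fy': 486.0385737388591, 'cx': 316.4104744171001, 'cy': 196.66338237277517, 'distortion': array([-0.10651185,  0.        ,  0.        ,  0.        ,  0.        ]), 'pose': array([[ 0.02454566,  0.99268612, -0.11820226,  0.30121337],
       [-0.9994667 ,  0.02691502,  0.01849032, -0.00292964],
       [ 0.0215365 ,  0.11768536,  0.99281737,  1.73541034],
       [ 0.        ,  0.        ,  0.        ,  1.        ]])}
side {'fx': 489.70097914876504, 'fy': 489.70097914876504, 'cx': 322.6916134097122, 'cy': 189.93069843511716, 'distortion': array([-0.00524484,  0.        ,  0.        ,  0.        ,  0.        ]), 'pose': array([[ 0.99904086,  0.02692591, -0.03453056,  0.42204383],
       [-0.042838  ,  0.76435548, -0.6433705 , -1.00501272],
       [ 0.00907028,  0.64423264,  0.76477581,  1.30056095],
       [ 0.        ,  0.        ,  0.        ,  1.        ]])}
{'clock': 0.1, 'qpos': array([-1.55669096e+00,  1.04635784e-01,  9.65433982e-02,  1.56392746e+00,
        4.81487107e-06,  1.35312963e+00]), 'joint_vel': array([-2.60325505e-04, -3.02621170e-04,  2.90124287e-03, -6.45732945e-04,
        2.30259508e-04,  6.90338935e-05]), 'effort': array([ 6.69522240e-03, -5.58204997e+01,  5.04721785e+01,  1.30603139e-02,
       -2.49598288e-04,  4.77589381e-06]), 'position': array([ 0.13784723, -0.58363083,  0.23060032]), 'orientation': array([-3.11931259e+00, -3.63111689e-01, -2.02719418e-04]), 'force': array([ 0.44252142,  0.21276845, -0.43465791]), 'ft_torque': array([-0.01310646,  0.03335399, -0.03514092]), 'grip_force': 0.0, 'grip_width': 0.9994782745322306} -0.0187
```

View pics/top0.png

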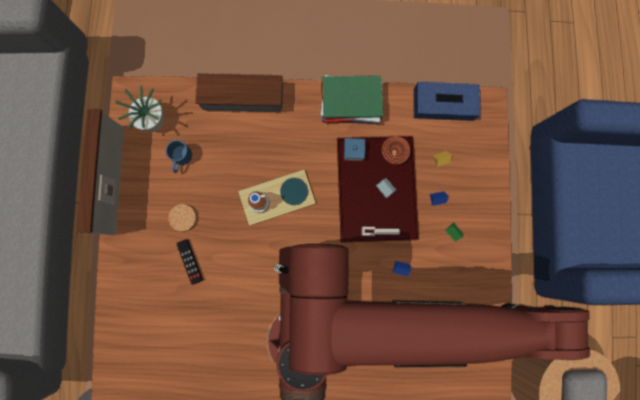

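View pics/side0.png

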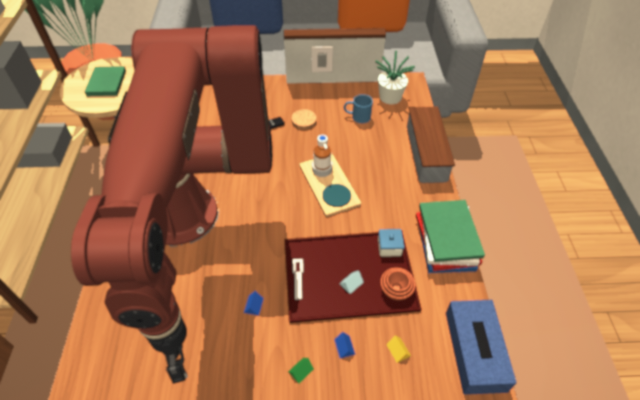

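The top view shows the pale clear prism on the tray at (387,188), the stand with its pad at (294,191) and the cap at (256,198). In the side view the prism is at (352,282), the pad at (337,195) and the cap at (322,140).

Look-alikes in the top view are yellow (443,159), blue (439,198), green (454,232) and blue (402,268), all off the tray. I choose the pale one on the tray at (387,188).

Run:
```python
from h import *
t=cv2.imread('pics/top0.png');s=cv2.imread('pics/side0.png')
a=cv2.resize(t[168:208,365:410],None,fx=8,fy=8,interpolation=2);b=cv2.resize(s[262:302,330:375],None,fx=8,fy=8,interpolation=2)
a2=cv2.resize(t[165:225,235:320],None,fx=4.5,fy=4.5)[:270];b2=cv2.resize(s[130:220,295:365],None,fx=3,fy=3)
H=np.zeros((600,740,3),np.uint8);H[:320,:360]=a;H[:320,370:730]=b;H[325:595,:382]=a2[:,:382];H[325:595,400:610]=b2
cv2.imwrite('pics/c0.png',H)
def blob(n,im,roi,m,z):
    y0,y1,x0,x1=roi;mm=np.zeros(im.shape[:2],np.uint8);mm[y0:y1,x0:x1]=m[y0:y1,x0:x1]*255
    c=max(cv2.findContours(mm,0,1)[0],key=cv2.contourArea).reshape(-1,2)
    P=plane(n,c,z)[:,:2];r=cv2.minAreaRect((P*1000).astype(np.float32));e=cv2.fitEllipse((P*1000).astype(np.float32))
    M=cv2.moments(c);print(n,'px',c.mean(0),'area',M['m00'],'rect',r,'ell',e);print(cv2.boxPoints(r).round(0).tolist())
for n,im,rp,rt in(('top',t,(170,206,365,410),(170,210,275,315)),('side',s,(262,302,335,372),(178,215,318,358))):
    i=im.astype(int);B,G,Rr=i[...,0],i[...,1],i[...,2]
    print('prism');blob(n,im,rp,(G>75),0.02)
    print('pad');blob(n,im,rt,(B>Rr+5)&(G>Rr+5),0.022)
    roi=(185,215,240,275) if n=='top' else (130,160,308,338)
    print('dot');blob(n,im,roi,(B>Rr+40),0.170)
    if n=='top':print('board');blob(n,im,(160,230,230,322),(G>110)&(Rr>140),0.016)
```

```text
prism
top px [385.29268293 187.41463415] area 187.5 rect ((546.10009765625, -280.62249755859375), (58.11723709106445, 46.47065734863281), 45.91189956665039) ell ((545.0924072265625, -281.3941650390625), (50.83396911621094, 66.08941650390625), 133.6685028076172)
[[509.0, -285.0], [543.0, -318.0], [583.0, -276.0], [550.0, -244.0]]
pad
top px [293.69863014 191.1369863 ] area 503.5 rect ((523.4090576171875, 47.07548141479492), (93.16297912597656, 88.8683853149414), 1.5556142330169678) ell ((523.3074340820312, 46.42926788330078), (90.17716979980469, 90.7861557006836), 18.675413131713867)
[[476.0, 90.0], [478.0, 1.0], [571.0, 4.0], [569.0, 93.0]]
dot
top px [254.26315789 197.63157895] area 34.5 rect ((478.5954284667969, 169.20416259765625), (23.142364501953125, 20.574745178222656), 46.7153205871582) ell ((479.3361511230469, 168.97653198242188), (21.651092529296875, 22.803682327270508), 162.01837158203125)
[[463.0, 168.0], [478.0, 154.0], [494.0, 171.0], [479.0, 185.0]]
board
top px [276.01010101 196.93434343] area 2498.0 rect ((501.1097717285156, 108.93496704101562), (133.9685821533203, 25
[... 484 characters left out ...]
0], [541.0, -327.0], [601.0, -277.0], [567.0, -236.0]]
pad
side px [336.31343284 194.88059701] area 409.5 rect ((525.7990112304688, 47.25768280029297), (87.9649429321289, 85.10619354248047), 87.44607543945312) ell ((525.0105590820312, 47.450286865234375), (87.65478515625, 88.78877258300781), 13.354167938232422)
[[481.0, 5.0], [566.0, 1.0], [570.0, 89.0], [485.0, 93.0]]
dot
side px [322.07142857 137.5       ] area 13.0 rect ((482.1651916503906, 173.388916015625), (14.308073997497559, 16.604612350463867), 88.08366394042969) ell ((481.02618408203125, 173.33175659179688), (16.437938690185547, 18.708118438720703), 82.74854278564453)
[[474.0, 167.0], [490.0, 166.0], [491.0, 180.0], [474.0, 181.0]]
```

View pics/c0.png

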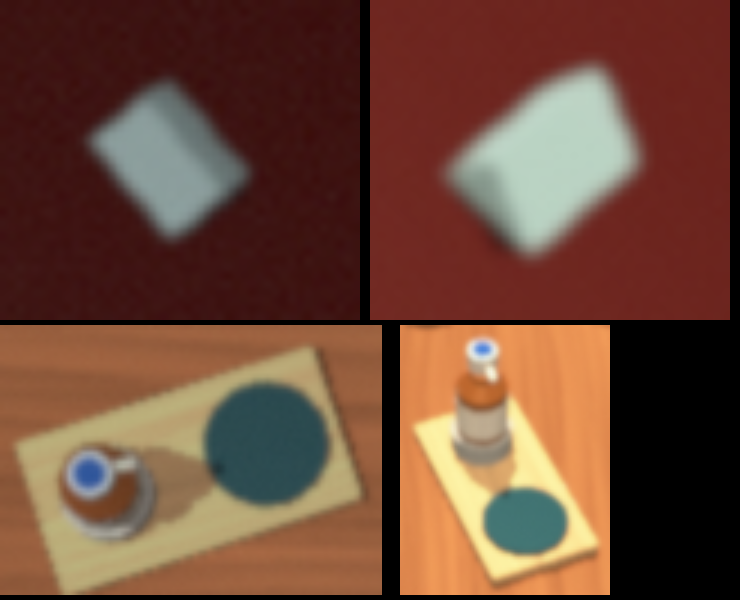

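The crops show a clear triangular bar with its ridge running down-right in the top view, so its length is at a yaw of about 46°. It sits at about (0.548, -0.283). The pad is at (0.524, 0.047) and the cap at (0.480, 0.171). The spray axis is at about 110°, so the prism needs a yaw of 20°.

arm_command:
  motion: "0 0 0 39 -16.5 0 1;0 0 0 39 -16.5 0 1;0 0 0 39 -16.5 0 1;0 0 0 39 -16.5 0 1;0 0 0 39 -16.5 0 1;0 0 0 39 -16.5 0 1;0 0 0 39 -16.5 0 1;0 0 0 39 -16.5 0 1;0 0 0 39 -16.5 0 1;0 0 0 39 -16.5 0 1;0 0 0 39 -16.5 0 1;0 0 0 39 -16.5 0 1;0 0 0 0 0 0 1;0 0 0 0 0 0 1"

```text
clock: 1.85
position: [0.5475, -0.2838, 0.2309]
orientation: [-3.12, -0.364, 0.001]
force: [-0.2, 0.8, 0.0]
grip_width: 1.0
grip_force: 0.0
```

arm_command:
  motion: "0 0 -10.2 0 0 8 1;0 0 -10.2 0 0 8 1;0 0 -10.2 0 0 8 1;0 0 -10.2 0 0 8 1;0 0 -10.2 0 0 8 1;0 0 -10.2 0 0 8 1;0 0 -10.2 0 0 8 1;0 0 -10.2 0 0 8 1;0 0 -10.2 0 0 8 1;0 0 -10.2 0 0 8 1;0 0 -10.2 0 0 8 1;0 0 -10.2 0 0 8 1;0 0 0 0 0 0 1;0 0 0 0 0 0 1"

```text
clock: 3.6
position: [0.5474, -0.2844, 0.1357]
orientation: [1.192, 2.906, -0.0]
force: [1.3, -0.3, 0.1]
grip_width: 1.001
grip_force: 0.0
```

arm_command:
  motion: "0 0 0 0 0 20 1;0 0 0 0 0 20 1;0 0 0 0 0 20 1;0 0 0 0 0 10 1;0 0 0 0 0 0 1;0 0 0 0 0 0 1"

```text
clock: 4.35
position: [0.5482, -0.2841, 0.066]
orientation: [1.185, 2.909, -0.001]
force: [0.2, -0.3, -0.1]
grip_width: 0.999
grip_force: 0.0
```

Run:
```python
from h import *
p,d=read_camera('side');q,e=read_camera('top')
a=cv2.resize(p[230:320,310:410],None,fx=4,fy=4,interpolation=2);b=cv2.resize(q[155:245,340:435],None,fx=4,fy=4,interpolation=2)
cv2.imwrite('pics/c1.png',np.hstack([a,b])[:,:,::-1])
```

```text
(no output)
```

View pics/c1.png

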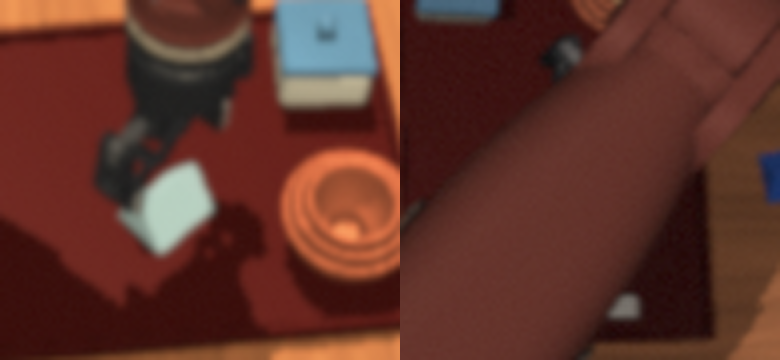

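The side crop shows the fingers straddling the prism: tips at (120,175) and (222,115), prism centre at (175,205). They line up once the tool is lowered.

arm_command:
  motion: "0 0 0 0 0 15 1;0 0 0 0 0 15 1;0 0 0 0 0 15 1;0 0 0 0 0 7 1;0 0 0 0 0 5 1;0 0 0 0 0 0 1;0 0 0 0 0 0 1"

```text
clock: 5.32
position: [0.5482, -0.2841, 0.0089]
orientation: [1.185, 2.909, -0.001]
force: [0.2, -0.1, -0.2]
grip_width: 0.995
grip_force: 0.0
```

arm_command:
  motion: "0 0 0 0 0 0 0.85;0 0 0 0 0 0 0.75;0 0 0 0 0 0 0.65;0 0 0 0 0 0 0.5;0 0 0 0 0 0 0.3;0 0 0 0 0 0 0.3;0 0 0 0 0 0 0.3;0 0 0 0 0 0 0.3"

```text
clock: 6.32
position: [0.5482, -0.2841, 0.0091]
orientation: [1.185, 2.909, -0.001]
force: [-2.0, 0.9, 5.9]
grip_width: 0.648
grip_force: 62.4
```

arm_command:
  motion: "0 0 0 0 0 -5 0.3;0 0 0 0 0 -15 0.3;0 0 0 0 0 -25 0.3;0 0 0 0 0 -30 0.3;0 0 0 0 0 -25 0.3;0 0 0 0 0 0 0.3"

```text
clock: 7.08
position: [0.5492, -0.2849, 0.1114]
orientation: [1.183, 2.905, -0.002]
force: [-0.0, 0.1, -1.9]
grip_width: 0.647
grip_force: 62.7
```

arm_command:
  motion: "0 0 0 10 9 0 0.3;0 0 0 21 18.5 0 0.3;0 0 0 21 18.5 0 0.3;0 0 0 21 18.5 0 0.3;0 0 0 21 18.5 0 0.3;0 0 0 21 18.5 0 0.3;0 0 0 21 18.5 0 0.3;0 0 0 21 18.5 0 0.3;0 0 0 21 18.5 0 0.3;0 0 0 21 18.5 0 0.3;0 0 0 21 18.5 0 0.3;0 0 0 20 18 0 0.3;0 0 0 8 8 0 0.3;0 0 6.4 0 0 0 0.3;0 0 6.4 0 0 0 0.3;0 0 6.4 0 0 0 0.3;0 0 6.4 0 0 0 0.3;0 0 0 0 0 0 0.3;0 0 0 0 0 0 0.3"

```text
clock: 9.45
position: [0.5238, 0.0468, 0.1079]
orientation: [-1.797, -2.576, 0.001]
force: [0.4, 0.2, -0.3]
grip_width: 0.648
grip_force: 62.6
```

Run:
```python
from h import *
p,d=read_camera('side');s=observe()
a=cv2.resize(p[110:230,280:400],None,fx=4.5,fy=4.5,interpolation=2)
cv2.imwrite('pics/c2.png',a[:,:,::-1]);print(s['grip_width'],s['qpos'],R.from_rotvec(s['orientation']).as_matrix().round(3))
```

```text
0.6489615745135148 [-1.59718786e-01 -1.07965475e-01 -3.38438844e-01  1.34073546e+00
 -1.12902875e-04  1.05873557e+00] [[-0.345  0.939 -0.   ]
 [ 0.939  0.345 -0.   ]
 [ 0.    -0.    -1.   ]]
```

View pics/c2.png

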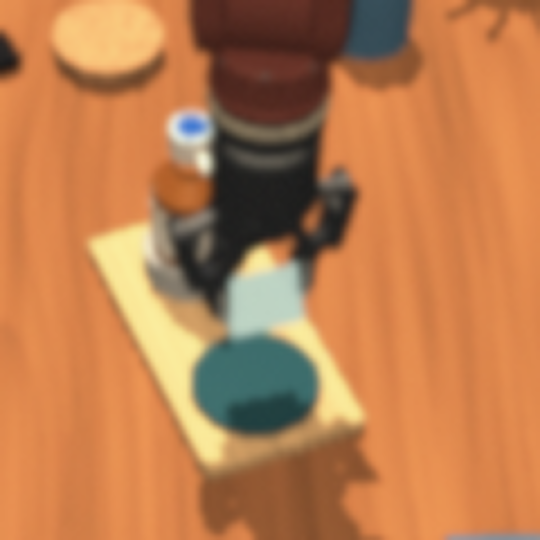

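The prism is held level over the pad, at (265,300), with the pad at (255,385) in the crop. Lowering it now.

arm_command:
  motion: "0 0 0 0 0 15 0.3;0 0 0 0 0 20 0.3;0 0 0 0 0 20 0.3;0 0 0 0 0 15 0.3;0 0 0 0 0 8 0.3;0 0 0 0 0 4 0.3;0 0 0 0 0 0 0.3;0 0 0 0 0 0 0.3"

```text
clock: 10.5
position: [0.5246, 0.0468, 0.0269]
orientation: [1.799, 2.574, 0.001]
force: [-0.4, 0.1, -0.8]
grip_width: 0.652
grip_force: 62.7
```

arm_command:
  motion: "0 0 0 0 0 1 0.3;0 0 0 0 0 1 0.3;0 0 0 0 0 1 0.3;0 0 0 0 0 0 0.3;0 0 0 0 0 0 0.3"

```text
clock: 11.12
position: [0.5241, 0.0469, 0.0233]
orientation: [1.8, 2.575, -0.0]
force: [0.2, 0.0, -1.7]
grip_width: 0.645
grip_force: 62.9
```

arm_command:
  motion: "0 0 0 0 0 0.7 0.3;0 0 0 0 0 0 0.3;0 0 0 0 0 0 0.3"

```text
clock: 11.5
position: [0.5242, 0.0469, 0.0231]
orientation: [1.8, 2.575, -0.0]
force: [-3.5, 0.8, 5.2]
grip_width: 0.647
grip_force: 63.3
```

arm_command:
  motion: "0 0 0 0 0 0.5 0.3;0 0 0 0 0 0 0.3;0 0 0 0 0 0 0.3"

```text
clock: 11.88
position: [0.5242, 0.0469, 0.0231]
orientation: [1.8, 2.574, -0.0]
force: [-5.3, 0.2, 11.2]
grip_width: 0.648
grip_force: 64.0
```

Contact. I'll ease off slightly and open gradually.

arm_command:
  motion: "0 0 0 0 0 -0.5 0.3;0 0 0 0 0 0 0.66;0 0 0 0 0 0 0.7;0 0 0 0 0 0 0.8;0 0 0 0 0 0 0.9;0 0 0 0 0 0 1;0 0 0 0 0 0 1;0 0 0 0 0 0 1;0 0 0 0 0 0 1"

```text
clock: 13.0
position: [0.5241, 0.0469, 0.0226]
orientation: [1.8, 2.575, -0.0]
force: [-0.2, 0.6, -0.1]
grip_width: 0.998
grip_force: 0.0
```

arm_command:
  motion: "0 0 0 0 0 -5 1;0 0 0 0 0 -15 1;0 0 0 0 0 -30 1;0 0 0 0 0 -45 1;0 0 0 0 0 -45 1;0 0 0 0 0 -45 1;0 0 0 0 0 -20 1;0 0 0 0 0 0 1;0 0 0 0 0 0 1"

```text
clock: 14.12
position: [0.5238, 0.0469, 0.2269]
orientation: [-1.8, -2.574, 0.001]
force: [0.4, -0.4, -1.3]
grip_width: 0.999
grip_force: 0.0
```

Run:
```python
from h import *
p,d=read_camera('side');s=observe()
a=cv2.resize(p[110:230,280:400],None,fx=4.5,fy=4.5,interpolation=2)
cv2.imwrite('pics/c3.png',a[:,:,::-1]);print(s['position'],s['orientation'],s['qpos'],s['clock'])
```

```text
[0.5235558  0.04697418 0.2264356 ] [-1.79930418e+00 -2.57354163e+00  1.33415894e-03] [-1.59550251e-01 -1.21698832e-01 -1.36171653e-01  1.55798194e+00
 -1.41604925e-04  1.06076695e+00] 14.175
```

View pics/c3.png

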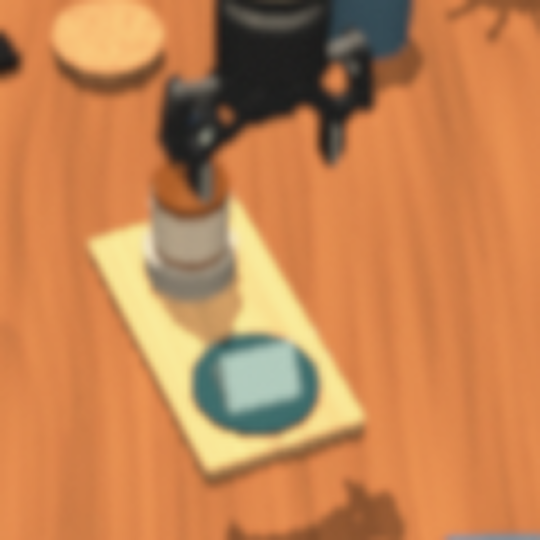

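The prism lies on its long face near the pad's middle, at (260,378), with the pad at (255,385) in the crop, and is square to the spray. Next I shut the fingers and go over the cap.

arm_command:
  motion: "0 0 0 0 0 0 0;0 0 0 10 0 0 0;0 0 0 20 0 0 0;0 0 0 20 0 0 0;0 0 0 20 0.5 0 0;0 0 0 20 0.5 0 0;0 0 0 20 0.5 0 0;0 0 0 15 0 0 0;0 0 0 6.5 0 0 0;0 0 0 0 0 0 0;0 0 0 0 0 0 0;0 0 0 0 0 15 0;0 0 0 0 0 20 0;0 0 0 0 0 10 0;0 0 0 0 0 0 0;0 0 0 0 0 0 0"

```text
clock: 16.18
position: [0.4806, 0.1708, 0.1831]
orientation: [1.8, 2.574, 0.001]
force: [-0.1, 0.3, 0.1]
grip_width: -0.002
grip_force: 0.0
```

Run:
```python
from h import *
p,d=read_camera('side');s=observe();q,_=read_camera('top')
a=cv2.resize(p[100:190,270:370],None,fx=6,fy=6,interpolation=2)
cv2.imwrite('pics/c4.png',a[:,:,::-1]);print(s['position'],s['force'],s['grip_width'],s['clock'])
```

```text
[0.48075408 0.17090076 0.18326935] [-0.20690569 -0.31847185  1.06930558] 0.002996065151951629 16.225
```

View pics/c4.png

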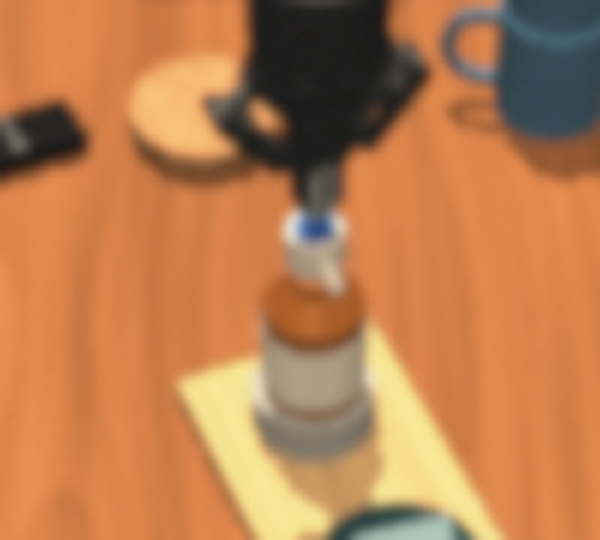

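The shut fingertips, at (318,205), are centred over the blue dot at (316,228) in the crop. Pressing.

arm_command:
  motion: "0 0 0 0 0 6 0;0 0 0 0 0 5 0;0 0 0 0 0 3 0;0 0 0 0 0 3 0;0 0 0 0 0 3 0;0 0 0 0 0 1 0;0 0 0 0 0 0 0;0 0 0 0 0 0 0"

```text
clock: 17.27
position: [0.4803, 0.171, 0.1621]
orientation: [1.8, 2.575, 0.0]
force: [-3.3, -0.7, 7.3]
grip_width: -0.005
grip_force: 3.5
```

arm_command:
  motion: "0 0 0 0 0 0.7 0;0 0 0 0 0 0 0;0 0 0 0 0 0 0"

```text
clock: 17.65
position: [0.4804, 0.1709, 0.162]
orientation: [1.8, 2.574, 0.001]
force: [-5.8, 0.3, 11.6]
grip_width: 0.001
grip_force: 5.8
```

At 11.6 N the cap is on its stop, since z no longer changes. Releasing.

arm_command:
  motion: "0 0 0 0 0 -3 0;0 0 0 0 0 -6 0;0 0 0 0 0 -15 0;0 0 0 0 0 -25 0;0 0 0 0 0 -25 0;0 0 0 0 0 0 0;0 0 0 0 0 0 0;0 0 0 0 0 0 0"

```text
clock: 18.65
position: [0.4799, 0.1709, 0.2338]
orientation: [-1.799, -2.574, 0.002]
force: [0.4, -0.1, 0.1]
grip_width: 0.002
grip_force: 0.0
```

Run:
```python
from h import *
p,d=read_camera('side');s=observe()
a=cv2.resize(p[110:230,280:400],None,fx=4.5,fy=4.5,interpolation=2)
cv2.imwrite('pics/c5.png',a[:,:,::-1]);print(s['position'],s['force'],s['joint_vel'].round(3))
```

```text
[0.4799553  0.17088728 0.23388317] [ 1.09049321 -0.07422336 -0.16697513] [-0.    -0.002  0.003 -0.     0.    -0.   ]
```

View pics/c5.png

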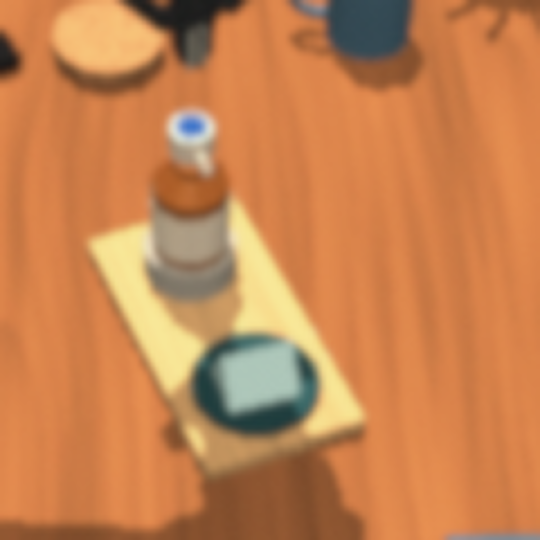

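The cap is back up at (190,127), the same place as before the press. The prism is still on the pad at (260,378) and the robot is clear of everything.

```bash
python3 -c "
from bench import *
print(hand_in())"
```

```text
the job is handed in; nothing more can be done
None
```

The prism lies centred on the pad with its length across the spray, the cap was pressed to its stop and has sprung back up, and the job is handed in; the hand-in returned no verdict.

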